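# Power up the balance and tare its cup

### The arm

A 6-joint arm with a two-finger parallel gripper is mounted at the origin on the work surface. World frame = base frame: x ahead of the robot, y to its left, z up, the work surface at z = 0. Lengths are in mm, angles in rad, forces in N, time in s.
With the tool pointing down it reaches from about 350 to 775 mm from the base axis. Payload 5.5 kg.
Tool frame: the origin (TCP) lies midway between the tips of the shut fingers; the grasp point (between the pads) lies 19 mm behind it; z points along the fingers, y is the line along which they close (so a half turn about z gives the same grasp; the last joint's range is limited). The gripper opens to 85 mm and grips with 20 to 120 N. Pads are 22 mm wide; open, the fingers measure 114 mm over their backs; the gripper's body (76 mm by 85 mm) begins 54 mm behind the grasp point. The pads swing forward as they close: fully open they stand 13 mm farther back than shut.
Start: joints at [-1.41, 0.313, 0.046, 1.304, 0, 1.431], TCP at [170.359, -549.226, 231.323] pointing down, gripper open.
Joint ranges: [-2.76, 2.76], [-0.86, 1.69], [-1.03, 1.26], [-2.2, 2.34], [-1.47, 1.5], [-3.14, 3.14]. Speed limits (rad/s): [2.57, 2.57, 3.14, 3.14, 3.14, 3.14].

### API

Orientations are given as a 3x3 rotation matrix whose columns are the frame's x, y, z axes.
In Python, from workcell import manip gives the robot as it stands.
- The arm moves only by the tool arm_command, never from a script. Its argument "plan" is a list that holds one entry, the list of rows, each a list of 7 numbers: the opening, from 0 (shut) to 1 (fully open), then the shift along the world's x, y, z in mm, then the turn, a rotation vector about the world's x, y, z in degrees. A call has 1 to 12 rows; each row shifts and turns the commanded pose from where the row before left it; what a row does not reach is not made up. A row lasts 1/12 s, in which the tool goes at most 41.7 mm and 7.16 degrees, less where a joint would pass 70% of its speed; a pose out of reach is approached as far as the arm can. A call is refused whole if a number of a shift passes 41.7 or a number of a turn 7.16, either way. A call with a gripper value outside its range is refused whole. The fingers move at their own pace and stop on an object; "grip_force" is the grip in N (left out, the last holds). Time passes only in rows, so rows that do not move let the fingers close. It gives the time, the measured TCP pose, the force, the opening and the grip force at its end, in the units of the state.
- manip.get_state(): the state, without advancing time (a new reading comes with each control period).
- manip.get_image(name): name is "side" or "top" or "wrist"; returns a dict with "img" (384x512x3 uint8, red, green, blue), "fx", "fy", "cx", "cy" (pixels), "D" ([k1, k2, p1, p2, k3] as OpenCV has them; the pictures are not rectified), "R" (3x3) and "t" (3): a world point X has camera coordinates R X + t; the wrist camera has in their place "tool_from_camera" (4x4, takes a point from camera to tool coordinates, whose origin is the TCP and whose axes are the flange's). Camera axes: x right, y down, z forward; pixel columns grow to the right and rows downward; lengths in mm; the calibration is good to about 2 mm. A picture is of the moment at which its call begins: read the wrist's pose just before it. There is no depth.
- manip.sign_off(): hands the job in; it is judged then, once.
Trained networks look in a picture, given as the dict that the camera call returned (one of the last four; its "shot" number tells which), for a name from the list of things; names that differ only in an ending like _2 or _b are one class to them, and where a whole thing is asked for, a point or a joint stands for the part that bears it (a point fixed in the world has none). Each returns a list of dicts, best first, with "score" (0 to 1); they miss things now and then, are a little off and sometimes report something else, mostly with a low value. They report only what shows in the picture. A call takes as long as a camera call.
- manip.look_for(picture, thing): "at" ([x, y, z] in mm, in world coordinates, good to about 4 mm: the middle of the surface that is visible of it).
- manip.cut_out(picture, thing): "region" (384x512 bool, what is visible of it).
- manip.spot_point(picture, thing): "at" ([x, y, z] in mm, in world coordinates, good to about 4 mm: a listed point, or the origin of a listed thing).
The state is a dict: "t": time; "qpos": joint angles; "dq": joint speeds; "tau": joint torques, N m; "tcp_pos": TCP position; "eef_rot": TCP orientation; "wrist_force": force on the tool from outside, world axes, zero at the start; "torque": the same for the moment, N m; "finger_gap": opening from 0.0 (shut) to 1.0 (fully open); "grasp_force": force on a finger pad.
Only numpy, scipy, OpenCV 4.12 (cv2) and the standard library are available. Lean on these libraries where they do the work, as an engineer would, in place of code of your own. Each camera call takes 0.05 s, during which the arm holds its last target. There are 200 camera calls.

### The job

Get the weighing place ready with the closed fingertips: press the raised end of the power strip's rocker down until the rocker has tipped fully over, then press the balance's round key all the way down so that it stays down, and then press the long tare bar all the way down, keep it down for about a second, and let it come up. Do not press the square key, and do not push, lift or carry the cup on the pan, the steel weight or the glass jar.

Things in the scene. Friction and masses are not known exactly. Their poses are not given: they have to be found in the camera images.
- balance: White fixed laboratory balance, 304 x 214 mm. Origin: centre of underside, on the bench. x from the key panel (robot side) to the pan, y left, z up. Keys in a row at x = -112 mm on a deck 46 mm high (x -150 to -70): round y = +70, square +18, tare bar -56. Behind: display, rear 64 mm high, 130 mm pan centred at x = +60, top 75 mm high. Yaw within 0.3 rad; left or right of the strip.
- power_key_top (a point): Centre of the top of the round white power key (24 mm across), 10 mm above the key deck when up, 4 mm when down. Moves with the key; axes as the balance.
- power_key (a joint): Travel of the round key, m: 0 up (at the start), 0.006 fully down. It latches by friction: about 4 N moves it, and it stays where it is left.
- tare_bar_top (a point): Centre of the top of the long white tare bar (20 mm in the balance's x, 54 mm in its y), 10 mm above the key deck when up, 4 mm when down. Moves with the bar.
- tare_bar (a joint): Travel of the tare bar, m: 0 up, 0.006 fully down. Sprung: 1 N starts it, 4 N takes it fully down, and it comes up by itself when let go.
- square_key_top (a point): Centre of the top of the small square white key (16 x 16 mm), sprung like the tare bar; to be left alone.
- square_key (a joint): Travel of the square key, m: 0 up, 0.006 fully down.
- strip: White fixed power strip, 320 x 64 mm, 42 mm high, four round sockets and, near its end towards the robot, a black rocker. Origin: centre of underside, on the bench. x runs along it from the rocker end to the far end, z up. The rocker's pivot runs along y at x = -115 mm, 49 mm above the bench. Yaw within 0.3 rad.
- rocker (a joint): Tip of the rocker, rad: 0 off (at the start), 0.34 fully over to on. About 3 N at the press point moves it (0.05 N m friction); it stays where it is left.
- rocker_press (a point): Middle of the top face of the on half, 16 mm from the pivot towards the strip's -x end (away from the sockets). Moves with it. The rocker is a shallow V, 52 x 26 mm. At the start the on half slopes up 0.34 rad to its outer end and the other half is level; fully over, the on half is level, top 52 mm above the bench (5 mm lower here), and the other half stands up.
- cup: Loose open aluminium weighing cup, 48 mm across, 32 mm high, about 40 g, on the balance's pan. Origin: centre of its underside.
- weight: Loose steel 0.5 kg weight with a small knob, 38 mm across, 64 mm high, standing on the bench at one side of the work. Origin: centre of its underside.
- jar: Loose closed glass jar, 56 mm across, 75 mm high, standing on the bench at the other side. Origin: centre of its underside.

How it is judged (in metres and radians):
On the way, in this order (a step that is already met when the one before it is completed fails the run):
1. the rocker is tipped over to on (value of joint rocker above 0.27 rad), for 0.1 s.
2. the round key is pressed down (value of joint power_key above 0.0045 m), for 0.1 s.
3. the tare bar is held down (value of joint tare_bar above 0.0045 m), for 0.6 s.
At the end, for the whole second after the job is handed in: The rocker is over to on (beyond 0.27 of 0.34 rad), the round key stays down (more than 4.5 of 6 mm), the tare bar and the square key are up (within 1.5 mm), and cup, weight and jar stand at rest within 12 mm of where they were (value of joint rocker above 0.27 rad and value of joint power_key above 0.0045 m and value of joint each of tare_bar, square_key below 0.0015 m and distance of each of cup, weight, jar from where it was at the start of the episode below 0.012 m and linear speed of each of cup, weight, jar below 0.02 m/s); the robot touches nothing.
It fails at once if the round key is pressed before the rocker is over (value of joint power_key above 0.003 m and value of joint rocker below 0.2 rad).
It fails at once if the tare bar is pressed before the rocker is over and the round key is down (value of joint tare_bar above 0.003 m and (value of joint power_key below 0.003 m or value of joint rocker below 0.2 rad)).
It fails at once if the square key is pressed (value of joint square_key above 0.003 m).
It fails at once if the cup, the weight or the jar is pushed, lifted or tipped (distance of any of cup, weight, jar from where it was at the start of the episode above 0.015 m or angle between any of cup, weight, jar's own z axis and vertical above 0.4 rad).
It also fails if it takes over 51 s, if anything falls off the work surface, if the arm or the gripper's body presses on something with over 40 N, if the wrist force passes 120 N, or if a joint passes its speed limit or range.

## Working session

There is one attempt and no reset: what is moved stays moved. The work goes in short steps, Python scripts to look and compute and a tool call to move; the robot and the scene stay as the last step left them, time stands still between calls to the robot, and variables do not carry over. Pictures are saved under pics/ and viewed, at most 10 in all, crops included, and the job is handed in when it is done.

Besides the shell and the picture viewer there is one more tool, called after "Call:" as a command line: name --argument value ..., lists and objects as JSON in quotes. arm_command: Moves the arm, as the interface text tells. Its arguments: {"type":"object","properties":{"plan":{"type":"array"},"grip_force":{"type":"number"}},"required":["plan"]}

```bash
mkdir -p pics; cat > h.py <<'E'
from workcell import manip
import numpy as np, cv2
P=['power_key_top','tare_bar_top','square_key_top','rocker_press','balance','strip','cup','weight','jar']
def look(cams,things=P):
    for c in cams:
        im=manip.get_image(c)
        for p in things:
            r=manip.spot_point(im,p)
            print(c,p,[(np.round(a['at'],1).tolist(),round(a['score'],2)) for a in r[:2]])
        yield c,im
E
python3 - <<'E'
from h import *
ims=dict(look(['top','side']))
cv2.imwrite('pics/a.png',ims['top']['img'][:,:,::-1]);cv2.imwrite('pics/b.png',ims['side']['img'][:,:,::-1])
s=manip.get_state();print(s['t'],s['tcp_pos'],s['eef_rot'])
E
```

```text
top power_key_top []
top tare_bar_top [([539.6, -198.5, 58.5], 0.54), ([706.8, -145.9, 73.3], 0.4)]
top square_key_top [([549.2, -125.2, 58.3], 0.51)]
top rocker_press [([475.3, 178.1, 54.6], 0.72)]
top balance [([657.9, -157.4, -0.8], 0.97)]
top strip [([600.4, 169.0, -1.1], 0.72), ([553.7, -77.6, 54.3], 0.18)]
top cup [([710.1, -145.4, 74.2], 0.68)]
top weight [([529.0, 380.6, 1.5], 0.76), ([560.1, -396.8, -0.9], 0.59)]
top jar [([554.9, -395.5, 0.6], 0.88)]
side power_key_top [([557.7, -76.5, 54.1], 0.53)]
side tare_bar_top [([540.5, -197.9, 57.4], 0.53)]
side square_key_top [([548.0, -124.9, 55.6], 0.42)]
side rocker_press [([474.5, 183.5, 58.2], 0.65)]
side balance [([553.5, -72.3, 54.6], 0.65)]
side strip [([605.0, 163.9, 2.0], 0.85)]
side cup [([711.1, -145.3, 71.2], 0.55), ([530.2, 380.1, -0.8], 0.47)]
side weight [([529.5, 380.8, -0.6], 0.54)]
side jar [([556.3, -390.9, -0.3], 0.65)]
1.0 [ 170.3513148  -549.23340485  231.32312501] [[ 9.55088813e-01  2.96319688e-01 -3.22450782e-05]
 [ 2.96319682e-01 -9.55088807e-01 -1.27388979e-04]
 [-6.85447756e-05  1.12112937e-04 -9.99999991e-01]]
```

View pics/a.png

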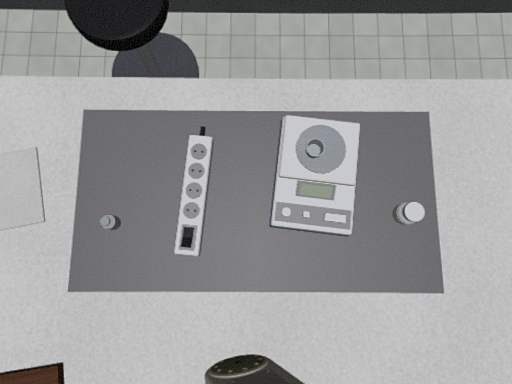

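View pics/b.png

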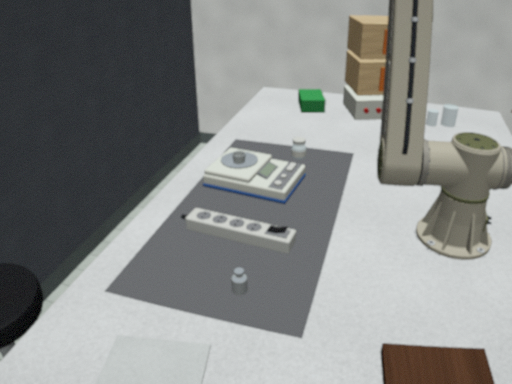

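The top view shows the strip at about (192,190) with its rocker at (187,237). The balance is at (316,175), with its keys at (286,212), (306,214) and (335,217). The jar is at (410,212) and the weight at (108,222). Next I move over the rocker.

Call:
arm_command --plan '[[[0,26,25,0,0,0,-2],[0,26,25,0,0,0,-2],[0,26,25,0,0,0,-2],[0,26,25,0,0,0,-2],[0,26,25,0,0,0,-2],[0,26,25,0,0,0,-2],[0,26,25,0,0,0,-2],[0,26,25,0,0,0,-2],[0,26,25,0,0,0,-2],[0,26,25,0,0,0,-2],[0,26,25,0,0,0,-2],[0,26,25,0,0,0,-2]]]'

```text
t: 2.0
tcp_pos: [483.5, -247.8, 231.6]
eef_rot: [[0.993, -0.119, 0.0], [-0.119, -0.993, -0.0], [0.0, 0.0, -1.0]]
wrist_force: [0.5, -0.7, 0.3]
finger_gap: 0.001
grasp_force: 0.0
```

Call:
arm_command --plan '[[[0,-5,35,0,0,0,0],[0,-5,35,0,0,0,0],[0,-5,35,0,0,0,0],[0,-5,35,0,0,0,0],[0,-5,35,0,0,0,0],[0,-5,35,0,0,0,0],[0,-5,35,0,0,0,0],[0,-5,35,0,0,0,0],[0,-5,35,0,0,0,0],[0,-5,35,0,0,0,0],[0,0,0,0,0,0,0],[0,0,0,0,0,0,0]]]'

```text
t: 3.0
tcp_pos: [428.9, 59.7, 231.5]
eef_rot: [[0.998, -0.069, 0.002], [-0.069, -0.997, 0.032], [0.0, -0.032, -0.999]]
wrist_force: [0.1, -0.4, -0.9]
finger_gap: -0.002
grasp_force: 0.0
```

```bash
python3 - <<'E'
from h import *
s=manip.get_state();print(s['t'],s['tcp_pos'],s['eef_rot'],s['finger_gap'])
ims=dict(look(['wrist','top'],['rocker_press','strip','power_key_top','tare_bar_top','square_key_top']))
cv2.imwrite('pics/c.png',ims['wrist']['img'][:,:,::-1])
E
```

```text
3.0 [428.8773849   59.73817675 231.46421962] [[ 9.97598058e-01 -6.92285021e-02  2.35131912e-03]
 [-6.92682870e-02 -9.97088095e-01  3.18941352e-02]
 [ 1.36489098e-04 -3.19803992e-02 -9.99488487e-01]] -0.002409456549133955
wrist rocker_press [([474.7, 178.9, 56.2], 0.91)]
wrist strip [([606.8, 161.7, 3.5], 0.86)]
wrist power_key_top [([553.1, -75.0, 53.2], 0.6)]
wrist tare_bar_top []
wrist square_key_top [([546.0, -130.6, 57.4], 0.78)]
top rocker_press [([475.5, 176.4, 55.6], 0.52)]
top strip [([603.8, 163.2, -2.6], 0.79), ([550.0, -126.7, 52.6], 0.73)]
top power_key_top [([554.6, -77.6, 55.1], 0.56)]
top tare_bar_top [([540.2, -201.1, 56.0], 0.57)]
top square_key_top [([550.0, -125.2, 54.6], 0.61)]
```

View pics/c.png

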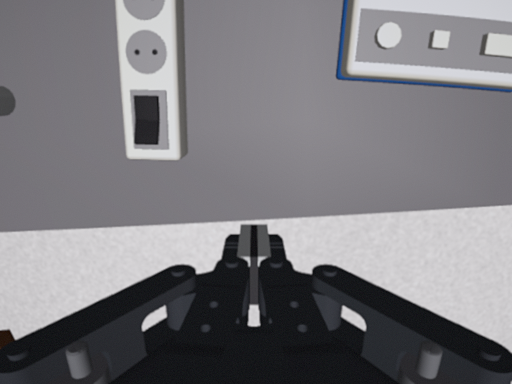

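The wrist view shows the rocker at about (147,120), the round key at (389,35), the square key at (441,40) and the shut fingertips at (254,240). The tool has tilted slightly, so I correct that and move on.

Call:
arm_command --plan '[[[0,9,24,-10,-0.4,0,-0.6],[0,9,24,-10,-0.4,0,-0.6],[0,9,24,-20,-0.4,0,-0.6],[0,9,24,-20,-0.4,0,-0.6],[0,9,24,-20,-0.2,0,0],[0,0,0,-30,0,0,0],[0,0,0,-20,0,0,0],[0,0,0,0,0,0,0],[0,0,0,0,0,0,0]]]'

```text
t: 4.35
tcp_pos: [469.7, 97.6, 99.7]
eef_rot: [[1.0, -0.005, -0.003], [-0.004, -0.998, 0.067], [-0.003, -0.067, -0.998]]
wrist_force: [0.5, 0.0, -0.2]
finger_gap: 0.004
grasp_force: 0.0
```

```bash
python3 - <<'E'
from h import *
s=manip.get_state();print(s['t'],s['tcp_pos'],s['eef_rot'],s['finger_gap'])
ims=dict(look(['wrist'],['rocker_press','strip']))
cv2.imwrite('pics/d.png',ims['wrist']['img'][:,:,::-1])
E
```

```text
4.35 [469.66673418  97.56114319  99.66377902] [[ 0.99998422 -0.00470565 -0.00306985]
 [-0.00448905 -0.9977357   0.0671068 ]
 [-0.00337868 -0.06709196 -0.99774108]] 0.004247661425990155
wrist rocker_press [([479.3, 178.3, 55.2], 0.87)]
wrist strip [([606.2, 167.1, 0.6], 0.97)]
```

View pics/d.png

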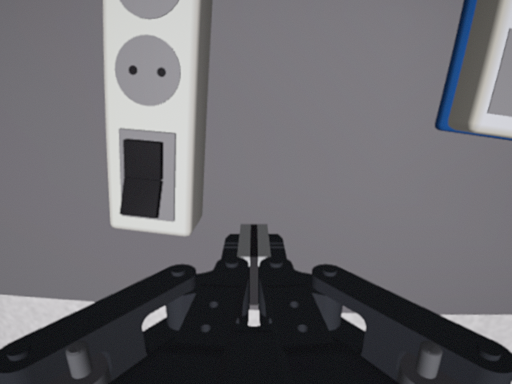

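The rocker is at about (142,178), but y moved much less than commanded and the tilt grew. A joint limit looks likely, so I check the joints.

```bash
python3 - <<'E'
from h import *
s=manip.get_state();print(s['t'],s['tcp_pos'],np.round(s['qpos'],3),np.round(s['tau'],1))
E
```

```text
4.5 [472.1145829   97.18317424 102.57502275] [-0.006  0.209 -0.426  0.934  0.067  3.141] [  0.1 -37.9  25.9   0.    0.2   0. ]
```

Joint 6 is at its limit (3.14). I give the tool a half turn the other way, which is an equivalent pose, and level it.

Call:
arm_command --plan '[[[0,0,0,10,0,0,7],[0,0,0,10,0,0,7],[0,0,0,10,0,0,7],[0,0,0,0,0,0,7],[0,0,0,0,0,0,7],[0,0,0,0,0,0,7],[0,0,0,0,0,0,7],[0,0,0,0,0,0,7],[0,0,0,0,0,0,7],[0,0,0,0,0,0,7],[0,0,0,0,0,0,7],[0,0,0,0,0,0,7]]]'

```text
t: 5.5
tcp_pos: [472.2, 97.0, 133.1]
eef_rot: [[0.104, 0.993, -0.063], [0.995, -0.104, 0.008], [0.001, -0.063, -0.998]]
wrist_force: [1.0, -0.0, 0.5]
finger_gap: 0.003
grasp_force: 0.0
```

Call:
arm_command --plan '[[[0,0,0,0,0,0,7],[0,0,0,0,0,0,7],[0,0,0,0,0,0,7],[0,0,0,0,0,0,7],[0,0,0,0,0,0,7],[0,0,0,0,0,0,7],[0,0,0,0,0,0,7],[0,0,0,0,0,0,7],[0,0,0,0,0,0,7],[0,0,0,0,0,0,7],[0,0,0,0,0,0,6],[0,0,0,0,0,0,0]]]'

```text
t: 6.5
tcp_pos: [471.8, 97.2, 133.1]
eef_rot: [[-0.939, 0.344, -0.02], [0.345, 0.937, -0.062], [-0.002, -0.065, -0.998]]
wrist_force: [0.8, 0.1, 0.3]
finger_gap: 0.002
grasp_force: 0.0
```

Call:
arm_command --plan '[[[0,1,27,-5,1.2,-0.4,5],[0,1,27,-10,1.2,-0.4,5],[0,1,28,-10,1.2,-0.4,4],[0,0,0,-8,0,0,0],[0,0,0,0,0,0,0],[0,0,0,0,0,0,0]]]'

```text
t: 7.0
tcp_pos: [473.8, 178.7, 98.7]
eef_rot: [[-0.994, 0.112, 0.005], [0.112, 0.994, -0.002], [-0.005, -0.002, -1.0]]
wrist_force: [-0.5, 0.3, -0.6]
finger_gap: -0.005
grasp_force: 0.0
```

```bash
python3 - <<'E'
from h import *
s=manip.get_state();print(s['t'],s['tcp_pos'],s['eef_rot'],np.round(s['qpos'],2))
ims=dict(look(['wrist','side'],['rocker_press','strip']))
a=ims['side']['img'][180:300,150:340,::-1]
cv2.imwrite('pics/e.png',np.vstack([cv2.resize(ims['wrist']['img'][:,:,::-1],(400,300)),cv2.resize(a,(400,253))]))
E
```

```text
7.0 [473.81855469 178.69251357  98.70515899] [[-0.99367319  0.11218901  0.00521634]
 [ 0.11217857  0.99368551 -0.00225443]
 [-0.00543633 -0.00165501 -0.99998385]] [ 0.2   0.26 -0.37  0.94 -0.    0.32]
wrist rocker_press [([479.1, 178.0, 57.1], 0.82)]
wrist strip [([604.8, 163.6, 4.5], 0.97)]
side rocker_press [([472.7, 180.7, 55.3], 0.48)]
side strip [([606.3, 164.4, 1.8], 0.8)]
```

View pics/e.png

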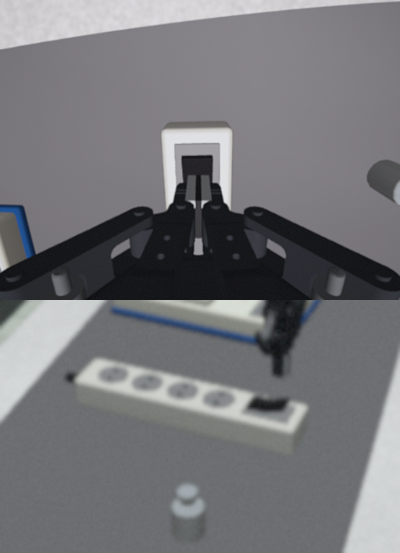

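The tip is centred over the rocker (wrist crop about (200,180)) and over its on half in the side crop. I press down.

Call:
arm_command --plan '[[[0,0,0,-15,0,0,0],[0,0,0,-12,0,0,0],[0,0,0,-6,0,0,0],[0,0,0,-3,0,0,0],[0,0,0,-3,0,0,0],[0,0,0,-3,0,0,0],[0,0,0,-3,0,0,0],[0,0,0,-1.5,0,0,0],[0,0,0,0,0,0,0]]]'

```text
t: 8.05
tcp_pos: [473.8, 179.1, 52.1]
eef_rot: [[-0.994, 0.11, 0.005], [0.11, 0.994, -0.002], [-0.006, -0.001, -1.0]]
wrist_force: [-0.4, 1.1, 1.1]
finger_gap: 0.002
grasp_force: 0.7
```

Call:
arm_command --plan '[[[0,0,0,-1,0,0,0],[0,0,0,-1,0,0,0],[0,0,0,0,0,0,0]]]'

```text
t: 8.3
tcp_pos: [474.0, 179.1, 51.8]
eef_rot: [[-0.994, 0.11, 0.007], [0.11, 0.994, -0.002], [-0.007, -0.001, -1.0]]
wrist_force: [-7.6, -1.2, 17.9]
finger_gap: 0.0
grasp_force: 9.0
```

The tip stopped at z = 51.8 with 18 N, so the rocker is level, which is fully over. I lift and go to the round key.

Call:
arm_command --plan '[[[0,0,0,10,0,0,0],[0,0,0,30,0,0,0],[0,0,0,30,0,0,0],[0,11,-34,0,0,0,-0.2],[0,11,-34,0,0,0,-0.2],[0,11,-34,0,0,0,-0.2],[0,11,-34,0,0,0,-0.2],[0,11,-34,0,0,0,-0.2],[0,11,-34,0,0,0,-0.2],[0,11,-34,0,0,0,-0.2],[0,5,-17,0,0,0,-0.2],[0,0,0,0,0,0,0]]]'

```text
t: 9.3
tcp_pos: [558.1, -80.4, 120.1]
eef_rot: [[-0.99, 0.143, 0.008], [0.143, 0.99, -0.004], [-0.009, -0.003, -1.0]]
wrist_force: [-0.0, 0.5, 0.0]
finger_gap: 0.001
grasp_force: 0.0
```

```bash
python3 - <<'E'
from h import *
s=manip.get_state();print(s['t'],s['tcp_pos'],s['eef_rot'],np.round(s['qpos'],2))
ims=dict(look(['wrist','top','side'],['power_key_top','tare_bar_top','square_key_top','rocker_press','balance']))
w=ims['wrist']['img'][:,:,::-1];a=ims['side']['img'][140:260,190:320,::-1]
cv2.imwrite('pics/f.png',np.hstack([w,cv2.resize(a,(280,258))[:258] if 0 else cv2.copyMakeBorder(cv2.resize(a,(280,258)),0,126,0,0,0)]))
E
```

```text
9.3 [558.09983354 -80.36937893 120.1143702 ] [[-0.98973379  0.14268349  0.00827316]
 [ 0.14265609  0.98976496 -0.00381511]
 [-0.00873284 -0.00259573 -0.9999585 ]] [-0.28  0.34 -0.19  1.03 -0.   -0.14]
wrist power_key_top [([551.9, -72.9, 52.1], 0.88)]
wrist tare_bar_top [([542.6, -202.4, 56.0], 0.64)]
wrist square_key_top [([549.0, -130.0, 55.0], 0.64)]
wrist rocker_press [([542.2, -199.5, 57.6], 0.63)]
wrist balance []
top power_key_top []
top tare_bar_top []
top square_key_top []
top rocker_press [([474.4, 179.0, 51.0], 0.59)]
top balance []
side power_key_top [([658.2, -158.7, 1.3], 0.71), ([555.7, -75.8, 54.9], 0.61)]
side tare_bar_top [([541.4, -197.1, 58.7], 0.61), ([556.3, -391.3, -3.2], 0.57)]
side square_key_top [([546.7, -128.9, 58.9], 0.59)]
side rocker_press [([469.4, 181.3, 51.9], 0.43)]
side balance [([658.3, -158.3, -1.2], 0.7)]
```

View pics/f.png

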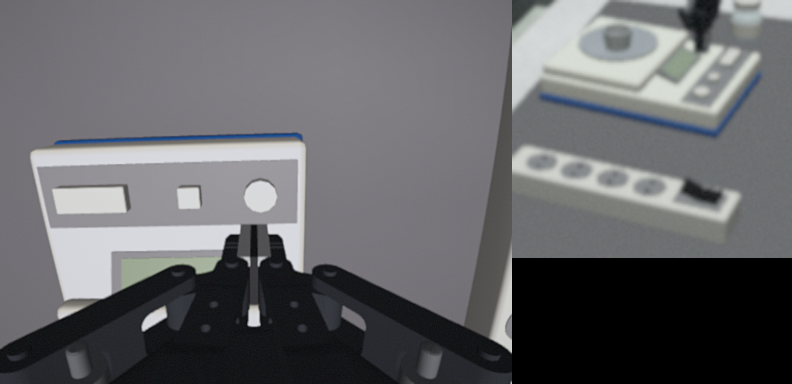

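The wrist view shows the round key at (260,196), the square key at (189,197) and the tare bar at (91,199). The side crop shows the rocker tipped over. I project those pixels onto z = 56.

```bash
python3 - <<'E'
from h import *
s=manip.get_state();im=manip.get_image('wrist')
K=np.array([[im['fx'],0,im['cx']],[0,im['fy'],im['cy']],[0,0,1]])
T=np.array(im['tool_from_camera']);R=np.array(s['eef_rot'])
for u in [(260.5,196.5),(189,197),(91,199)]:
    n=cv2.undistortPoints(np.array([[u]],float),K,np.array(im['D'])).ravel()
    o=R@T[:3,3]+s['tcp_pos'];d=R@T[:3,:3]@np.r_[n,1];print(u,(o+d*(56-o[2])/d[2]).round(1))
E
```

```text
(260.5, 196.5) [553.1 -70.6  56. ]
(189, 197) [ 546.4 -121.6   56. ]
(91, 199) [ 538.  -193.6   56. ]
```

Call:
arm_command --plan '[[[0,-4,7,-10,0,0,0.5],[0,0,0,-25,0,0,0],[0,0,0,-20,0,0,0],[0,0,0,-6,0,0,0],[0,0,0,-3,0,0,0],[0,0,0,-2,0,0,0],[0,0,0,-2,0,0,0],[0,0,0,-1,0,0,0],[0,0,0,-1,0,0,0],[0,0,0,0,0,0,0]]]'

```text
t: 11.08
tcp_pos: [552.3, -69.2, 50.5]
eef_rot: [[-0.992, 0.129, 0.007], [0.129, 0.992, -0.002], [-0.007, -0.001, -1.0]]
wrist_force: [-2.4, 1.6, 3.9]
finger_gap: -0.001
grasp_force: 1.9
```

Call:
arm_command --plan '[[[0,0,0,-1,0,0,0],[0,0,0,-1,0,0,0],[0,0,0,0,0,0,0],[0,0,0,0,0,0,0]]]'

```text
t: 11.42
tcp_pos: [552.4, -69.1, 49.9]
eef_rot: [[-0.992, 0.129, 0.007], [0.129, 0.992, -0.002], [-0.008, -0.001, -1.0]]
wrist_force: [-6.5, 1.2, 15.5]
finger_gap: -0.0
grasp_force: 7.6
```

It bottomed out at z = 49.9 (expected 50), so the round key is down. Next is the tare bar.

Call:
arm_command --plan '[[[0,0,0,10,0,0,0],[0,0,0,40,0,0,0],[0,0,0,20,0,0,0],[0,-3,-32,0,0,0,0],[0,-3,-32,0,0,0,0],[0,-3,-32,0,0,0,0],[0,-4,-32,0,0,0,0],[0,0,0,0,0,0,0],[0,0,0,0,0,0,0]]]'

```text
t: 12.17
tcp_pos: [539.3, -199.2, 118.2]
eef_rot: [[-0.991, 0.132, 0.007], [0.132, 0.991, -0.002], [-0.007, -0.002, -1.0]]
wrist_force: [0.3, 0.4, 0.5]
finger_gap: -0.001
grasp_force: 0.0
```

```bash
python3 - <<'E'
from h import *
s=manip.get_state();print(s['t'],s['tcp_pos'],s['eef_rot'],np.round(s['qpos'],2))
ims=dict(look(['wrist','side'],['power_key_top','tare_bar_top','square_key_top']))
w=ims['wrist']['img'][:,:,::-1];a=ims['side']['img'][140:260,190:320,::-1]
cv2.imwrite('pics/g.png',np.hstack([w,cv2.copyMakeBorder(cv2.resize(a,(280,258)),0,126,0,0,0)]))
E
```

```text
12.1667 [ 539.32773717 -199.18052862  118.15037198] [[-0.99115955  0.13249531  0.00690928]
 [ 0.1324813   0.99118248 -0.00245001]
 [-0.00717297 -0.001513   -0.99997313]] [-0.49  0.36 -0.17  1.03  0.   -0.36]
wrist power_key_top [([550.5, -73.8, 50.8], 0.97)]
wrist tare_bar_top [([541.2, -200.2, 57.3], 0.7)]
wrist square_key_top [([548.5, -131.0, 57.4], 0.56)]
side power_key_top [([560.4, -70.7, 47.8], 0.55)]
side tare_bar_top [([542.1, -198.0, 54.1], 0.43)]
side square_key_top [([550.9, -128.4, 57.7], 0.47)]
```

View pics/g.png

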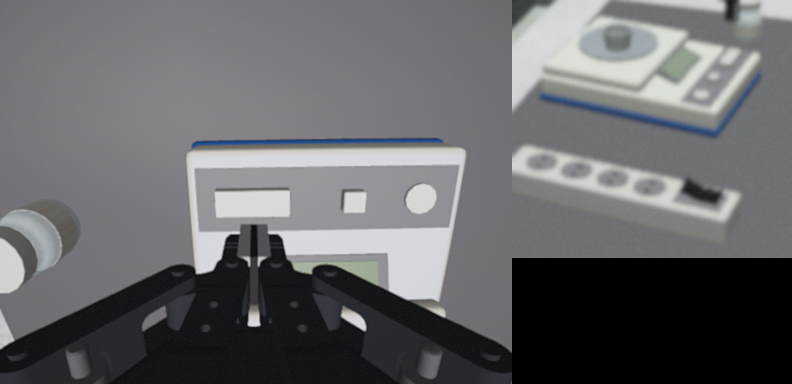

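The tare bar is at (252,203), in line with the fingertips at (254,240), and the round key is lower. I press the bar.

Call:
arm_command --plan '[[[0,-1,1,-20,0,0,0],[0,0,0,-25,0,0,0],[0,0,0,-12,0,0,0],[0,0,0,-4,0,0,0],[0,0,0,-3,0,0,0],[0,0,0,-2,0,0,0],[0,0,0,-1.5,0,0,0],[0,0,0,-1.5,0,0,0],[0,0,0,-0.5,0,0,0],[0,0,0,0,0,0,0],[0,0,0,0,0,0,0]]]'

```text
t: 13.48
tcp_pos: [538.4, -195.9, 50.0]
eef_rot: [[-0.992, 0.129, 0.007], [0.129, 0.992, -0.002], [-0.007, -0.001, -1.0]]
wrist_force: [-3.3, 3.3, 8.6]
finger_gap: 0.004
grasp_force: 4.0
```

Fully down at z = 50.0 with 8.6 N. I hold for about a second, then lift clear.

Call:
arm_command --plan '[[[0,0,0,-0.5,0,0,0],[0,0,0,0,0,0,0],[0,0,0,0,0,0,0],[0,0,0,0,0,0,0],[0,0,0,0,0,0,0],[0,0,0,0,0,0,0],[0,0,0,0,0,0,0],[0,0,0,0,0,0,0],[0,0,0,0,0,0,0],[0,0,0,0,0,0,0],[0,0,0,0,0,0,0]]]'

```text
t: 14.4
tcp_pos: [538.4, -196.0, 49.9]
eef_rot: [[-0.992, 0.129, 0.007], [0.129, 0.992, -0.002], [-0.007, -0.001, -1.0]]
wrist_force: [-3.0, 3.3, 11.0]
finger_gap: -0.004
grasp_force: 5.4
```

Call:
arm_command --plan '[[[0,0,0,10,0,0,0],[0,0,0,30,0,0,0],[0,0,0,30,0,0,0],[0,0,0,30,0,0,0],[0,0,0,30,0,0,0],[0,0,0,0,0,0,0],[0,0,0,0,0,0,0],[0,0,0,0,0,0,0]]]'

```text
t: 15.07
tcp_pos: [538.0, -196.2, 178.1]
eef_rot: [[-0.992, 0.129, 0.006], [0.129, 0.992, -0.002], [-0.007, -0.002, -1.0]]
wrist_force: [-0.5, -0.1, -0.5]
finger_gap: -0.005
grasp_force: 0.0
```

```bash
python3 - <<'E'
from h import *
ims=dict(look(['wrist','side'],['power_key_top','tare_bar_top','square_key_top','rocker_press','cup','weight','jar']))
w=ims['wrist']['img'][:,:,::-1];a=ims['side']['img'][140:260,190:320,::-1]
cv2.imwrite('pics/i.png',np.hstack([w,cv2.copyMakeBorder(cv2.resize(a,(280,258)),0,126,0,0,0)]))
E
```

```text
wrist power_key_top [([550.6, -75.0, 47.6], 0.66)]
wrist tare_bar_top [([541.7, -200.7, 56.4], 0.74), ([547.6, -128.8, 55.7], 0.52)]
wrist square_key_top [([549.8, -129.7, 57.1], 0.68)]
wrist rocker_press []
wrist cup []
wrist weight []
wrist jar [([555.7, -392.8, -6.8], 0.92), ([549.7, -134.0, 55.6], 0.74)]
side power_key_top [([554.0, -77.1, 49.3], 0.56)]
side tare_bar_top [([537.3, -200.2, 56.3], 0.51)]
side square_key_top [([548.6, -128.8, 58.4], 0.49)]
side rocker_press [([465.9, 179.2, 52.6], 0.49)]
side cup []
side weight [([530.1, 381.2, -2.3], 0.88)]
side jar [([555.6, -391.3, -2.3], 0.82)]
```

View pics/i.png

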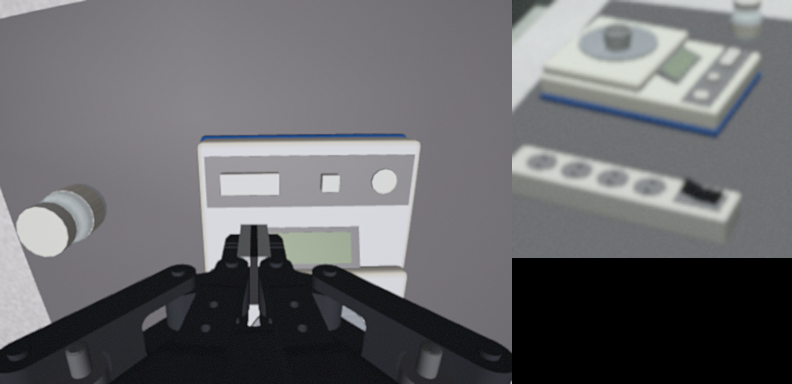

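The round key at (384,181) is down and the tare bar at (250,184) is up. The rocker is over, and the jar, weight and cup stand where they were. I hand the job in.

```bash
python3 -c "
from workcell import manip
print(manip.sign_off())"
```

```text
the job is handed in; nothing more can be done
None
```

The job is handed in at about 15 s of the 51 s limit: the rocker is tipped fully over, the round key is down and staying down, and the tare bar was held down for about 1 s and has come back up; the square key, cup, weight and jar were not touched, and the sign-off call returned no verdict.

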